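Clamp a clay doll in the painting vice to the gauge mark

ROBOT

A 6-joint arm with a two-finger parallel gripper is mounted at the origin on the work surface. World frame = base frame: x ahead of the robot, y to its left, z up, the work surface at z = 0. Lengths are in m, angles in rad, forces in N, time in s.
With the tool pointing down it reaches from about 0.325 to 0.9 m from the base axis. Payload 3.5 kg.
Tool frame: the origin (TCP) lies on the centre line of the jaws, within the pads' length; the fingertips stand 25 mm ahead of it and the grasp point (between the pads) lies 6 mm ahead of it (env.tip_reach is the distance from the TCP to the fingertips, in m); z points along the fingers, y is the line along which they close (so a half turn about z gives the same grasp; the last joint's range is limited). The gripper opens to 85 mm and grips with 20 to 120 N. Pads are 22 mm wide; open, the fingers measure 114 mm over their backs; the gripper's body (76 mm by 85 mm) begins 54 mm behind the grasp point. The pads swing forward as they close: fully open they stand 13 mm farther back than shut.
Start: joints at [1.114, 0.276, -0.026, 1.268, 0, 1.467], TCP at [0.217, 0.586, 0.256] pointing down, gripper open.
Joint ranges: [-3.12, 3.12], [-0.85, 1.88], [-1.08, 1.24], [-1.95, 2.15], [-1.57, 1.53], [-3.14, 3.14]. Speed limits (rad/s): [2.57, 2.57, 3.14, 3.14, 3.14, 3.14].

INTERFACE

Orientations are given as [roll, pitch, yaw] about the fixed x, y, z axes, in that order (R = Rz(yaw) Ry(pitch) Rx(roll)).
In Python, from rig import readout, get_image, env, look_for, masks_of gives the robot as it stands. The module is installed in compiled form; this text tells all that it offers.
- The arm moves only by the shell command python3 -m crank 'ROWS' [OPENING] [FORCE]. ROWS is JSON, a list of rows, each a list of 6 numbers: the shift along the tool's x, y, z in mm, then the turn, a rotation vector about the tool's x, y, z in degrees. A call has 1 to 10 rows; each row shifts and turns the commanded pose from where the row before left it, along the tool's axes as they then stand; what a row does not reach is not made up. A row lasts 1/8 s, in which the tool goes at most 62.5 mm and 10.7 degrees, less where a joint would pass 70% of its speed; a pose out of reach is approached as far as the arm can. A call is refused whole if a number of a shift passes 62.5 or a number of a turn 10.7, either way. A call with a gripper value outside its range is refused whole. OPENING is the opening, from -1 (shut) to 1 (fully open), set as the call begins (- or left out, the last holds). The fingers move at their own pace and stop on an object; FORCE is the grip in N (left out, the last holds). Time passes only in rows, so rows that do not move let the fingers close. It gives the time, the measured TCP pose, the force, the opening and the grip force at its end, in the units of the state.
- readout.sense(): the state, without advancing time (a new reading comes with each control period).
- get_image(name): name is "scene" or "top"; returns a dict with "frame" (420x560x3 uint8, red, green, blue), "z_map" (420x560 float32, m along the optical axis (not along the pixel's ray), 0 where there is no reading), "camera_matrix" (3x3 intrinsics, pixels), "dist_coeffs" ([k1, k2, p1, p2, k3] as OpenCV has them; the pictures are not rectified), "origin" and "orientation" of the camera in the world. Camera axes: x right, y up, looking along -z (the intrinsics and any distortion apply to the point x, -y, -z); pixel columns grow to the right and rows downward; lengths in m; the calibration is good to about 2 mm. A picture is of the moment at which its call begins.
- env.job_done(): hands the job in; it is judged then, once.
Trained networks look in the newest picture that a camera, given by its name, has taken for a name from the list of things; names that differ only in an ending like _2 or _b are one class to them, and where a whole thing is asked for, a point or a joint stands for the part that bears it (a point fixed in the world has none). Each returns a list of dicts, best first, with "score" (0 to 1); they miss things now and then, are a little off and sometimes report something else, mostly with a low value. They report only what shows in the picture. A call takes as long as a camera call.
- look_for(camera, name): "xy" ([column, row] in pixels, amid what is visible of it).
- masks_of(camera, name): "mask" (420x560 bool, what is visible of it) and "xy" ([column, row] in pixels, amid what is visible of it).
The state is a dict: "time": time; "joints": joint angles; "qd": joint speeds; "joint_efforts": joint torques, N m; "tcp_pos": TCP position; "orientation": TCP orientation; "force": force on the tool from outside, world axes, zero at the start; "ft_torque": the same for the moment, N m; "finger_gap": finger opening in m; "gripper_force": force on a finger pad.
Only numpy, scipy, OpenCV 4.12 (cv2) and the standard library are available. Lean on these libraries where they do the work, as an engineer would, in place of code of your own. Each camera call takes 0.05 s, during which the arm holds its last target. There are 200 camera calls.

TASK

Stand the unpainted white clay doll upright on the bed of the green painting vice, between its two jaws, set down and not dropped. Then turn the red knob clockwise until the spring gauge's black needle points at the red mark on the dial; never run it clearly past the mark, or the clay cracks. Leave the doll clamped there, do not lean on the gauge, and leave the other dolls and the paint things where they are.

Things in the scene. Friction and masses are not known exactly. Their poses are not given: they have to be found in the camera images.
- doll_white: the unpainted white clay doll, about 0.15 kg: a round body 54 mm in diameter and 42 mm tall, above it a round hooded head 40 mm in diameter from 42 to 78 mm height, tapering to a knob at 88 mm. Origin at the centre of its underside, z up along the doll. Grip it by the head; it is round, so its yaw does not matter
- ram_face (a point): centre of the face of the ram, the jaw that the knob drives: 46 mm wide, 32 mm tall, lower edge 4 mm above the bed (base plate, top 12 mm above the table, 20 mm below this point). y points along the clamp axis from ram to sprung jaw, x level across it, z up. The faces start 60 to 75 mm apart. The ram is loose on its spindle: up to 6 mm of play, unseen, is taken up before it presses
- jaw_face (a point): centre of the facing face of the sprung jaw, same size, height and axes as ram_face. The jaw is pushed back along +y against a spring of 1.2 N/mm, at most 19 mm; it carries the needle. The gauge's housing begins 34 mm behind this face; its top is 54 mm above the table
- knob_grip (a point): on the knob's vertical axis at the height to grip (83 mm above the table): a red bar 42 mm long (its x) and 14 mm thick (its y), 58 to 92 mm above the table, on a 44 mm black disc, top at 62 mm. The gearbox below is 52 mm high, 120 mm from the bed's middle on the ram's side. Clockwise from above drives the ram forward 6 mm per rad, in all 2 to 5 rad; friction 0.13 N m, stays where left
- needle (a joint): angle of the gauge needle, rad, growing clockwise from above: 0 with the jaw free, 0.1 rad per mm that the sprung jaw is pushed back (once the doll is pinched, about 0.6 rad per rad of the knob); up to 1.9
- needle_tip (a point): tip of the black needle, 36 mm from its pivot at the dial's centre, over the white dial on top of the gauge, 57 mm above the table; x points along the needle outwards, y is level and 90 degrees anticlockwise from it, z up
- mark: the red mark at the rim of the dial. Origin at the dial's centre (needle pivot), x points level from there outwards through the mark, y is 90 degrees anticlockwise from it, z up. The mark lies 0.7 to 1.2 rad clockwise of the needle's free place, and is another distance in every start
- gauge: the spring gauge at the vice's far end: green housing 70 mm wide with a white dial 90 mm in diameter on top, 54 mm above the table, its needle and mark up to 60 mm; it carries the sprung jaw. Origin under the jaw's free face, on the bed; y along the clamp axis away from the ram, dial centre 79 mm along it. It is fixed for each start, but at another distance from the ram every time
- doll_blue1: a painted blue doll of the same shape and size, bystander. Origin at the centre of its underside
- doll_blue2: another painted blue doll, bystander
- doll_blue3: another painted blue doll, bystander
- cup: red paint cup, 72 mm wide, 85 mm tall, bystander. Origin under its centre
- paint: pale blue paint bottle with a white cap, 52 mm wide, 130 mm tall, bystander. Origin under its centre
- pot: low white paint pot with a black lid, 68 mm wide, 55 mm tall, bystander. Origin under its centre
- brush: slim wooden paint brush, 10 mm thick, 200 mm long, lying on the table, bystander. Origin under its middle

How it is judged:
By the outcome, as a careful person would: the job done as asked, in the order asked, and still so for the second after the job is handed in, with the robot touching nothing.
It also fails if it takes over 72 s, if anything falls off the work surface, if the arm or the gripper's body presses on something with over 40 N, if the wrist force passes 120 N, or if a joint passes its speed limit or range.

## Working session

There is one attempt and no reset: what is moved stays moved. The work goes in short steps, Python scripts to look and compute and a shell command to move; the robot and the scene stay as the last step left them, time stands still between calls to the robot, and variables do not carry over. Pictures are saved under pics/ and viewed, at most 10 in all, crops included, and the job is handed in when it is done.

```bash
mkdir -p pics; cat > h.py <<'E'
import numpy as np, cv2
from rig import readout, get_image, env, look_for, masks_of
from scipy.spatial.transform import Rotation as R
def Rm(o):
    o=np.array(o,float)
    if o.shape==(3,3): return o
    if o.shape==(3,): return R.from_euler('xyz',o).as_matrix()
    return R.from_quat(o).as_matrix()
def rays(im,px):
    p=cv2.undistortPoints(np.array(px,float).reshape(-1,1,2),np.array(im['camera_matrix'],float),np.array(im['dist_coeffs'],float)).reshape(-1,2)
    d=np.c_[p[:,0],-p[:,1],-np.ones(len(p))]
    return d@Rm(im['orientation']).T
def at_z(im,px,z):
    d=rays(im,px);o=np.array(im['origin']);return o+d*((z-o[2])/d[:,2])[:,None]
def cloud(im,mask):
    v,u=np.nonzero(mask&(im['z_map']>0));return np.array(im['origin'])+rays(im,np.c_[u,v])*im['z_map'][v,u][:,None]
def save(im,n,crop=None,s=1):
    f=im['frame'][:,:,::-1]
    if crop: f=f[crop[1]:crop[3],crop[0]:crop[2]]
    cv2.imwrite('pics/'+n,cv2.resize(f,None,fx=s,fy=s,interpolation=cv2.INTER_CUBIC))
E
python3 - <<'E'
from h import *
np.set_printoptions(precision=4,suppress=True)
s=readout.sense();print(s['tcp_pos'],s['orientation'],s['finger_gap'],env.tip_reach)
ims={}
for c in('scene','top'):
    im=get_image(c);ims[c]=im;print(c,im['origin'],im['orientation']);save(im,c+'0.png')
    for n in ['doll_white','doll_blue1','ram_face','jaw_face','knob_grip','needle_tip','mark','gauge','cup','paint','pot','brush']:
        for r in masks_of(c,n)[:3]:
            P=cloud(im,r['mask'])
            if len(P): print(c,n,round(r['score'],2),np.array(r['xy']),len(P),'med',np.median(P,0),'lo',np.percentile(P,3,0),'hi',np.percentile(P,97,0))
        if n in('ram_face','jaw_face','knob_grip','needle_tip','mark'):print('   look',[(round(r['score'],2),np.array(r['xy'])) for r in look_for(c,n)[:3]])
E
```

```text
[0.2162 0.5856 0.2551] [-3.1394 -0.0002  2.7878] 0.0855851746958224 0.025
scene [1.221  0.4572 1.1595] [0.6562 0.0114 2.147 ]
scene doll_white 0.98 [352.2 227.8] 529 med [0.4559 0.1831 0.0437] lo [0.4311 0.1567 0.0049] hi [0.4677 0.203  0.0835]
scene doll_blue1 0.81 [380.2 288.9] 536 med [0.578  0.3175 0.0464] lo [0.5567 0.2931 0.0087] hi [0.589  0.3379 0.084 ]
scene doll_blue1 0.78 [402.8 252.7] 582 med [0.4649 0.3274 0.0435] lo [ 0.4354  0.3    -0.    ] hi [0.4765 0.3494 0.0834]
scene doll_blue1 0.56 [331.7 260.8] 533 med [0.5811 0.1889 0.0465] lo [0.5563 0.1642 0.0087] hi [0.5938 0.2081 0.0842]
scene ram_face 0.73 [204.5 202.8] 191 med [ 0.5899 -0.1823  0.0385] lo [ 0.5694 -0.1979  0.0146] hi [ 0.6109 -0.1736  0.0503]
   look [(0.51, array([203.4, 199.4])), (0.45, array([204.2, 146.4]))]
scene jaw_face 0.56 [225.8 220.5] 113 med [ 0.6085 -0.1089  0.0457] lo [ 0.5882 -0.1151  0.0271] hi [ 0.6306 -0.0997  0.0518]
   look [(0.52, array([222.3, 219.8]))]
scene knob_grip 0.76 [185.9 175.9] 249 med [ 0.5718 -0.2553  0.0743] lo [ 0.551  -0.2717  0.057 ] hi [ 0.5872 -0.2406  0.094 ]
scene
[... 2090 characters left out ...]
]))]
   look []
top gauge 0.93 [296.5 175.1] 1226 med [ 0.6212 -0.0489  0.0535] lo [ 0.5873 -0.1128  0.024 ] hi [ 0.6665 -0.0005  0.0598]
top cup 0.97 [228.  117.2] 704 med [0.7839 0.1351 0.046 ] lo [0.7377 0.1037 0.0015] hi [0.8026 0.1625 0.0862]
top paint 0.95 [185.6 129.4] 515 med [0.7319 0.2421 0.0863] lo [0.7172 0.2232 0.0152] hi [0.7579 0.2716 0.1316]
top paint 0.66 [209.8 248.1] 405 med [0.4362 0.1697 0.0661] lo [0.4155 0.1502 0.016 ] hi [0.4645 0.1947 0.085 ]
top pot 0.7 [138.5 149.9] 599 med [0.6872 0.3678 0.0531] lo [0.6613 0.3433 0.0097] hi [0.7173 0.397  0.0596]
top brush 0.6 [425.3 273.1] 337 med [ 0.3769 -0.376   0.0081] lo [ 0.3199 -0.4464 -0.0026] hi [ 0.4346 -0.3037  0.0139]
```

```bash
python3 - <<'E'
from h import *
save(get_image('top'),'t1.png',(270,120,430,230),5)
save(get_image('scene'),'s1.png',(150,130,430,310),2.8)
E
```

```text
(no output)
```

View pics/t1.png

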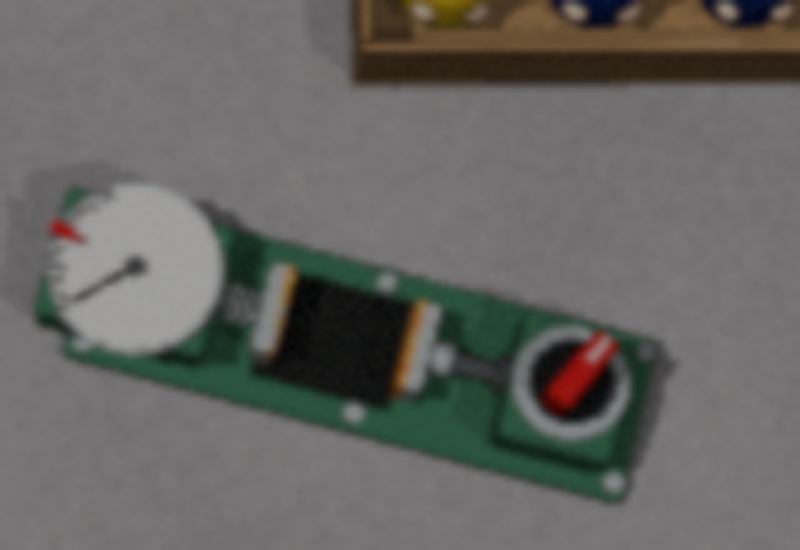

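View pics/s1.png

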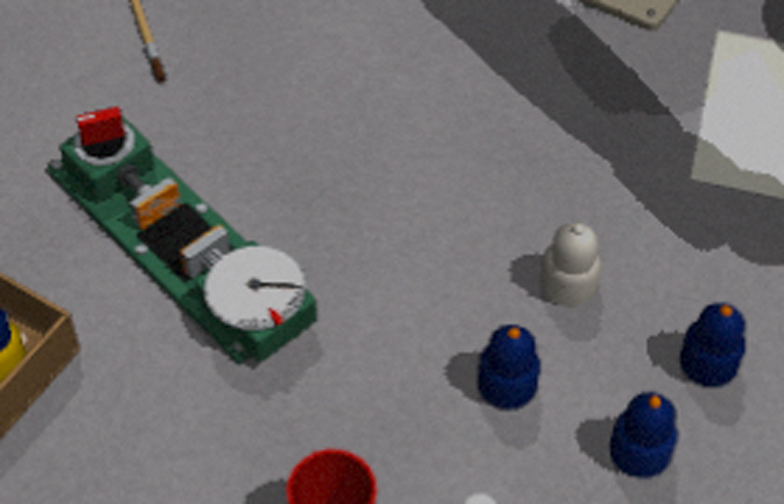

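The top crop shows the dial centre at about px (297,173), the free needle pointing lower-left to about (285,180), and the red mark at about (285,167). The knob is at about (386,194), and the jaws are open at about (325,182) and (353,190). The scene crop shows the white doll standing alone at scene px (354,225), with the blue dolls clear of it.

```bash
cat > dial.py <<'E'
from h import *
def dial(im,c='top'):
    """needle & mark angle from camera (anticlockwise world angles) using z planes"""
    f=im['frame'].astype(int); r,g,b=f[...,0],f[...,1],f[...,2]
    v,u=np.mgrid[0:420,0:560]; px=np.c_[u.ravel(),v.ravel()]
    P=at_z(im,px,0.057)[:,:2]; return P,r.ravel(),g.ravel(),b.ravel()
def measure(im,C0):
    P,r,g,b=dial(im)
    # white disc edge -> centre
    near=np.hypot(*(P-C0).T)<0.06
    w=near&(r>130)&(g>130)&(b>120)&(np.hypot(*(P-C0).T)<0.047)
    m=cv2.minEnclosingCircle((P[w]*1000).astype(np.float32)); C=C0
    d=P-C;rad=np.hypot(*d.T);a=np.arctan2(d[:,1],d[:,0])
    red=(rad<0.052)&(rad>0.02)&(r>110)&(g<0.6*r)&(b<0.6*r)
    wm=(r-g)[red];am=np.angle((wm*np.exp(1j*a[red])).sum())
    # needle: darkest direction in annulus 12..32mm
    ann=(rad>0.010)&(rad<0.031); dark=np.clip(150-(r+g+b)[ann]/3,0,None)
    an=np.angle((dark*np.exp(1j*a[ann])).sum())
    return m,an,am,red.sum(),(am-an+np.pi)%(2*np.pi)-np.pi
E
python3 - <<'E'
from dial import *
from scipy.optimize import least_squares
np.set_printoptions(precision=4,suppress=True)
t=get_image('top');tm=[r for r in masks_of('top','paint')]
s=get_image('scene')
# doll
for c,im in(('scene',s),('top',t)):
    u=[r for n in('doll_white','paint') for r in masks_of(c,n)]
    P=[cloud(im,r['mask']) for r in u]
    P=[p for p in P if abs(np.median(p[:,0])-.44)<.03 and abs(np.median(p[:,1])-.175)<.03]
    if not P: continue
    p=P[0]
    b=p[(p[:,2]>.006)&(p[:,2]<.038)]; h=p[(p[:,2]>.05)&(p[:,2]<.07)];
    fn=lambda q:np.r_[np.hypot(*(b[:,:2]-q).T)-.027,np.hypot(*(h[:,:2]-q).T)-.0195]
    o=least_squares(fn,p[:,:2].mean(0),loss='soft_l1',f_scale=.002);print(c,'doll',o.x,np.std(o.fun),len(b),len(h),p[:,2].max())
px=lambda x,y:(270+x/5-.4,120+y/5-.4)
print('dial c',at_z(t,[px(137,265)],.057),'needle tip',at_z(t,[px(73,301)],.057),'mark',at_z(t,[px(87,241),px(55,228)],.057))
print('knob ends',at_z(t,[px(607,343),px(553,402)],.092))
print('knob disc c',at_z(t,[px(572,382)],.062))
print('jaw inner top',at_z(t,[px(297,268),px(276,360)],.048),'ram',at_z(t,[px(414,304),px(394,392)],.048))
for n,im in(('top',t),('scene',s)):
    C=np.array([.625,-.037]);print(n,measure(im,C))
E
```

```text
scene doll [0.4405 0.1772] 0.0019125400012266506 170 89 0.09260958788300311
top doll [0.4411 0.1766] 0.0019706914233548747 104 62 0.09217426821815766
dial c [[ 0.6291 -0.0438  0.057 ]] needle tip [[ 0.6105 -0.0113  0.057 ]] mark [[ 0.6418 -0.0184  0.057 ]
 [ 0.6486 -0.0021  0.057 ]]
knob ends [[ 0.5806 -0.2736  0.092 ]
 [ 0.5512 -0.2462  0.092 ]]
knob disc c [[ 0.5671 -0.2611  0.062 ]]
jaw inner top [[ 0.6296 -0.1256  0.048 ]
 [ 0.5816 -0.1142  0.048 ]] ram [[ 0.6106 -0.1848  0.048 ]
 [ 0.565  -0.1736  0.048 ]]
top (((627.8426513671875, -42.04457092285156), 43.08926773071289), np.float64(1.7363754392558552), np.float64(0.9391283933501077), np.int64(15), np.float64(-0.7972470459057477))
scene (((628.0523071289062, -40.48015213012695), 44.691078186035156), np.float64(2.0708492054286127), np.float64(0.9696591773077741), np.int64(14), np.float64(-1.1011900281208389))
```

Measured so far:

| Item | Value |
|---|---|
| White doll | (0.441, 0.177) |
| Clamp axis yaw | about 74° |
| Slot middle | (0.597, -0.149) |
| Gap | about 62 mm |
| Knob | (0.566, -0.260), bar at -43° |

Next I turn the tool so that it closes across the vice.

```bash
cat > go.py <<'E'
import sys
from h import *
s=readout.sense();x,y,z,yaw=map(float,sys.argv[1:5])
M=Rm(s['orientation']);d=M.T@(np.array([x,y,z])-s['tcp_pos'])*1000
T=M.T@R.from_euler('xyz',[np.pi,0,np.radians(yaw)]).as_matrix()
np.set_printoptions(precision=3,suppress=True)
print('pos',np.array(s['tcp_pos']),'shift',d,'turn',np.degrees(R.from_matrix(T).as_rotvec()),'j',np.array(s['joints']),'F',np.array(s['force']),'gap',s['finger_gap'],'t',s['time'])
E
python3 -m crank '[[0,0,0,0,0,10.7],[0,0,0,0,0,10.7],[0,0,0,0,0,10.7],[0,0,0,0,0,10.7],[0,0,0,0,0,10.7],[0,0,0,0,0,10.7],[0,0,0,0,0,10.7],[0,0,0,0,0,10.7],[0,0,0,0,0,0]]' 1 40; python3 go.py .4408 .1769 .17 74.1
```

```text
time: 3.38
tcp_pos: [0.2166, 0.5863, 0.2563]
orientation: [3.142, 0.0, 1.296]
force: [-0.0, 0.4, -0.6]
finger_gap: 0.0852
gripper_force: 0.0
pos [0.217 0.586 0.256] shift [-333.152  326.931   86.311] turn [0.    0.001 0.153] j [ 1.114  0.276 -0.026  1.268 -0.     2.959] F [-0.032  0.366 -0.604] gap 0.08523952134966324 t 3.375
```

```bash
python3 -m crank '[[-37,36,4,0,0,0],[-37,36,4,0,0,0],[-37,36,4,0,0,0],[-37,36,4,0,0,0],[-37,36,10,0,0,0],[-37,36,10,0,0,0],[-37,36,10,0,0,0],[-37,36,10,0,0,0],[-37,39,30,0,0,0],[0,0,0,0,0,0]]'; python3 go.py .4408 .1769 .068 74.1
```

```text
time: 4.62
tcp_pos: [0.44, 0.1735, 0.1685]
orientation: [-3.139, 0.002, 1.291]
force: [-1.1, 0.4, -0.2]
finger_gap: 0.0854
gripper_force: 0.0
pos [0.44  0.174 0.168] shift [  3.701   0.103 100.464] turn [-0.156  0.126 -0.116] j [ 0.239  0.077 -0.463  1.035 -0.001  2.089] F [-1.121  0.431 -0.227] gap 0.08539290086874088 t 4.625
```

```bash
python3 -m crank '[[0,0,10,0,0,0],[0,0,30,0,0,0],[0,0,30,0,0,0],[0,0,20,0,0,0],[0,0,10,0,0,0],[0,0,0,0,0,0],[0,0,0,0,0,0]]'; python3 go.py .4408 .1769 .068 74.1
```

```text
time: 5.5
tcp_pos: [0.4408, 0.1772, 0.0712]
orientation: [3.14, -0.001, 1.295]
force: [-0.5, 0.0, 0.9]
finger_gap: 0.0852
gripper_force: 0.0
pos [0.441 0.177 0.071] shift [-0.265  0.09   3.228] turn [ 0.093 -0.059  0.089] j [ 0.246  0.194 -0.569  0.807  0.     2.093] F [-0.539  0.001  0.884] gap 0.08516496994584347 t 5.5
```

```bash
python3 -m crank '[[0,0,2,0,0,0],[0,0,0,0,0,0],[0,0,0,0,0,0],[0,0,0,0,0,0],[0,0,0,0,0,0],[0,0,0,0,0,0],[0,0,0,0,0,0],[0,0,0,0,0,0]]' -1 30 && python3 -m crank '[[0,0,-10,0,0,0],[0,0,-25,0,0,0],[0,0,-30,0,0,0],[0,0,-30,0,0,0],[0,0,0,0,0,0],[0,0,0,0,0,0]]'; python3 go.py .597 -.149 .165 74.1
```

```text
time: 6.5
tcp_pos: [0.4403, 0.1766, 0.0687]
orientation: [3.141, -0.0, 1.294]
force: [-0.9, -2.2, 5.0]
finger_gap: 0.039
gripper_force: 30.2
time: 7.25
tcp_pos: [0.4393, 0.1764, 0.1625]
orientation: [-3.141, 0.001, 1.294]
force: [-0.2, 0.2, -1.4]
finger_gap: 0.0389
gripper_force: 30.6
pos [0.439 0.176 0.163] shift [-269.82   240.644   -2.566] turn [-0.061  0.036  0.025] j [ 0.245  0.082 -0.471  1.019 -0.     2.093] F [-0.175  0.223 -1.371] gap 0.0389031903641197 t 7.25
```

```bash
python3 -m crank '[[-20,18,0,0,0,0],[-30,27,0,0,0,0],[-35,31,0,0,0,0],[-35,31,0,0,0,0],[-35,31,0,0,0,0],[-35,31,0,0,0,0],[-35,31,0,0,0,0],[-25,22,0,0,0,0],[-20,18,0,0,0,0],[0,0,0,0,0,0]]';python3 -m crank '[[0,0,0,0,0,0],[0,0,0,0,0,0]]'; python3 go.py .597 -.149 .085 74.1
python3 - <<'E'
from dial import *
np.set_printoptions(precision=4,suppress=True)
for c in('top','scene'):
    im=get_image(c)
    save(im,c+'_b.png',(270,120,430,230) if c=='top' else (150,120,310,240),5)
    for r in masks_of(c,'doll_white')[:2]:
        P=cloud(im,r['mask']);print(c,r['score'],np.median(P,0),np.percentile(P,2,0),np.percentile(P,98,0))
        b=P[(P[:,2]<P[:,2].min()+.04)]
E
```

```text
time: 8.5
tcp_pos: [0.5967, -0.1501, 0.1611]
orientation: [-3.139, -0.0, 1.291]
force: [-0.0, -0.5, -1.6]
finger_gap: 0.039
gripper_force: 30.6
time: 8.75
tcp_pos: [0.5961, -0.1476, 0.1626]
orientation: [-3.14, -0.0, 1.295]
force: [-0.0, -0.4, -1.0]
finger_gap: 0.0391
gripper_force: 30.6
pos [ 0.596 -0.148  0.163] shift [-1.105  1.423 77.568] turn [-0.109 -0.018  0.089] j [-0.348  0.321 -0.172  1.08   0.     1.499] F [-0.01  -0.376 -1.003] gap 0.039095852472624176 t 8.75
scene 0.62 [ 0.6075 -0.1305  0.1355] [ 0.5871 -0.1517  0.1012] [ 0.6231 -0.1186  0.1799]
```

View pics/scene_b.png

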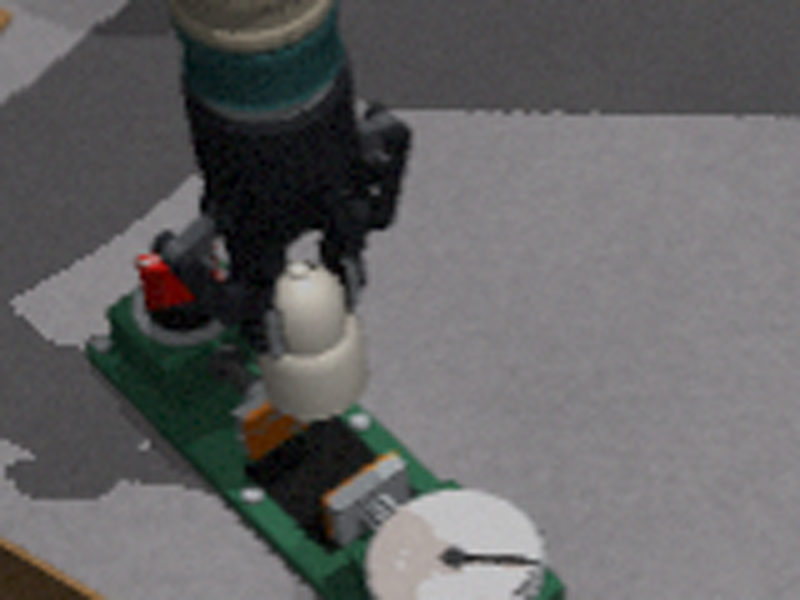

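```bash
python3 - <<'E'
from dial import *
from scipy.optimize import least_squares
np.set_printoptions(precision=4,suppress=True)
im=get_image('scene');a=np.array([np.cos(np.radians(74.1)),np.sin(np.radians(74.1))]);n=np.array([a[1],-a[0]]);O=np.array([.597,-.149])
P=cloud(im,masks_of('scene','doll_white')[0]['mask'])
b=P[(P[:,2]>.102)&(P[:,2]<.132)];h=P[(P[:,2]>.145)&(P[:,2]<.163)]
for q,rr in((b,.027),(h,.0195)):
    o=least_squares(lambda c:np.hypot(*(q[:,:2]-c).T)-rr,O+.001,loss='soft_l1',f_scale=.002);print('doll',o.x,'axis',(o.x-O)@a,(o.x-O)@n,len(q),o.fun.std())
f=im['frame'].astype(int);m=np.zeros((420,560),bool);v,u=np.mgrid[0:420,0:560]
m=(f[...,0]>120)&(f[...,2]<.5*f[...,0])&(f[...,1]>.4*f[...,0])&(u>195)&(u<240)&(v>195)&(v<235)
Q=cloud(im,m)
for lo,hi,nm in((-.06,-.015,'ram'),(.01,.06,'jaw')):
    k=(Q[:,:2]-O)@a; w=(k>lo)&(k<hi);print(nm,w.sum(),np.percentile(k[w],[10,50,90]),np.percentile((Q[w][:,:2]-O)@n,[5,50,95]),np.percentile(Q[w][:,2],[5,95]))
print('dial along',(np.array([.628,-.041])-O)@a-.079,'perp',(np.array([.628,-.041])-O)@n)
E
```

```text
doll [ 0.5966 -0.1463] axis 0.0025040888231099797 -0.0011729105605670846 177 0.001545260005517979
doll [ 0.5967 -0.1455] axis 0.003319947690725858 -0.001289786905675642 74 0.0018952886883005435
ram 5 [-0.037  -0.0362 -0.0327] [0.009  0.017  0.0193] [0.0445 0.0504]
jaw 3 [0.0101 0.0101 0.0292] [-0.0175 -0.0071 -0.0053] [0.0129 0.0447]
dial along 0.03336079721078024 perp 0.00022638497724286263
```

```bash
python3 -m crank '[[-2.5,1.2,0,0,0,0],[0,0,15,0,0,0],[0,0,15,0,0,0],[0,0,10,0,0,0],[0,0,10,0,0,0],[0,0,0,0,0,0],[0,0,0,0,0,0]]';python3 -m crank '[[0,0,8,0,0,0],[0,0,8,0,0,0],[0,0,6,0,0,0],[0,0,0,0,0,0],[0,0,0,0,0,0]]'; python3 go.py .597 -.149 .0807 74.1
python3 - <<'E'
from h import *
save(get_image('scene'),'s_c.png',(170,150,290,240),6)
E
```

```text
time: 9.93
tcp_pos: [0.5978, -0.1516, 0.1136]
orientation: [3.141, 0.0, 1.294]
force: [-0.1, -1.1, -0.7]
finger_gap: 0.0393
gripper_force: 30.6
time: 10.55
tcp_pos: [0.5976, -0.1515, 0.0913]
orientation: [3.142, 0.0, 1.294]
force: [0.9, 0.7, -0.9]
finger_gap: 0.0395
gripper_force: 30.6
pos [ 0.598 -0.152  0.091] shift [ 2.294 -1.237 10.639] turn [0.003 0.001 0.028] j [-0.353  0.39  -0.24   0.941 -0.     1.495] F [ 0.928  0.71  -0.913] gap 0.039465523355550626 t 10.55
```

View pics/s_c.png

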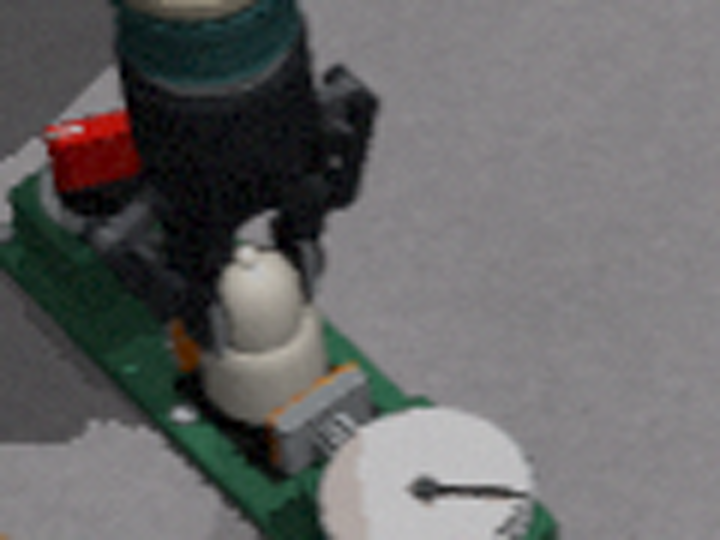

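The doll hangs upright between the jaws, at about crop px (262,350). It is clear of both jaws and there is no contact force. I lower it gently.

```bash
python3 -m crank '[[0,0,3,0,0,0],[0,0,3,0,0,0],[0,0,1.5,0,0,0],[0,0,0,0,0,0],[0,0,0,0,0,0]]'; python3 -m crank '[[0,0,1,0,0,0],[0,0,0,0,0,0],[0,0,0,0,0,0]]';python3 -m crank '[[0,0,1,0,0,0],[0,0,0,0,0,0],[0,0,0,0,0,0]]'
```

```text
time: 11.22
tcp_pos: [0.5976, -0.1515, 0.0838]
orientation: [3.142, 0.0, 1.294]
force: [-0.1, 0.5, -1.9]
finger_gap: 0.0393
gripper_force: 30.6
time: 11.6
tcp_pos: [0.5975, -0.1515, 0.0829]
orientation: [3.142, -0.0, 1.294]
force: [0.5, 0.1, -1.1]
finger_gap: 0.0398
gripper_force: 30.6
time: 11.98
tcp_pos: [0.5974, -0.1515, 0.0818]
orientation: [-3.141, 0.0, 1.294]
force: [-0.3, -0.0, -1.3]
finger_gap: 0.0392
gripper_force: 30.6
```

```bash
python3 -m crank '[[0,0,0.7,0,0,0],[0,0,0,0,0,0],[0,0,0,0,0,0]]'; python3 -m crank '[[0,0,0.7,0,0,0],[0,0,0,0,0,0],[0,0,0,0,0,0]]';python3 -m crank '[[0,0,0.5,0,0,0],[0,0,0,0,0,0],[0,0,0,0,0,0]]'
```

```text
time: 12.35
tcp_pos: [0.5975, -0.1515, 0.0811]
orientation: [-3.142, 0.0, 1.294]
force: [0.3, 0.0, -1.9]
finger_gap: 0.0392
gripper_force: 30.6
time: 12.72
tcp_pos: [0.5976, -0.1516, 0.0808]
orientation: [3.141, 0.0, 1.294]
force: [-0.6, 0.6, 2.1]
finger_gap: 0.0394
gripper_force: 30.8
time: 13.1
tcp_pos: [0.5976, -0.1516, 0.0807]
orientation: [3.141, 0.0, 1.294]
force: [-2.2, 0.4, 5.3]
finger_gap: 0.0391
gripper_force: 31.2
```

Contact came at exactly the expected height. I release and rise.

```bash
python3 -m crank '[[0,0,0,0,0,0],[0,0,0,0,0,0],[0,0,0,0,0,0],[0,0,0,0,0,0],[0,0,0,0,0,0]]' 0.6; python3 -m crank '[[0,0,-8,0,0,0],[0,0,-15,0,0,0],[0,0,-30,0,0,0],[0,0,-30,0,0,0],[0,0,-20,0,0,0],[0,0,0,0,0,0],[0,0,0,0,0,0]]'; python3 go.py .566 -.260 .185 -43
python3 - <<'E'
from h import *
save(get_image('scene'),'s_d.png',(150,120,310,240),5)
E
```

```text
time: 13.72
tcp_pos: [0.5975, -0.1515, 0.0798]
orientation: [-3.141, -0.0, 1.294]
force: [0.2, 0.3, 0.2]
finger_gap: 0.0684
gripper_force: 0.0
time: 14.6
tcp_pos: [0.5972, -0.1514, 0.1827]
orientation: [-3.141, -0.0, 1.294]
force: [0.7, -0.0, -0.1]
finger_gap: 0.0682
gripper_force: 0.0
pos [ 0.597 -0.151  0.183] shift [-113.001   -0.301   -2.294] turn [ -0.014   0.02  117.13 ] j [-0.353  0.307 -0.145  1.119 -0.     1.495] F [ 0.708 -0.041 -0.119] gap 0.06817769309012266 t 14.6
```

View pics/s_d.png

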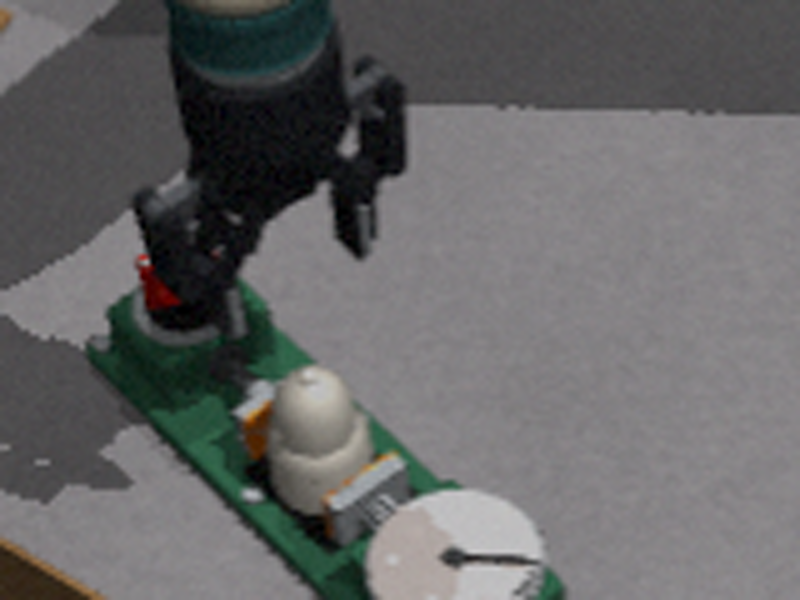

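The doll stands upright on the bed between the jaws, at about crop px (315,440). Next I spin the wrist so the whole clockwise range is available.

```bash
python3 -m crank '[[0,0,0,0,0,-10.7],[0,0,0,0,0,-10.7],[0,0,0,0,0,-10.7],[0,0,0,0,0,-10.7],[0,0,0,0,0,-10.7],[0,0,0,0,0,-10.7],[0,0,0,0,0,-10.7],[0,0,0,0,0,-10.7],[0,0,0,0,0,-10.7],[0,0,0,0,0,-10.7]]'; python3 -m crank '[[0,0,0,0,0,-10.7],[0,0,0,0,0,-10.7],[0,0,0,0,0,-10.7],[0,0,0,0,0,-10.7],[0,0,0,0,0,-10.7],[0,0,0,0,0,-10.7],[0,0,0,0,0,-10.7],[0,0,0,0,0,-10.7],[0,0,0,0,0,-10.7],[0,0,0,0,0,-10.7]]' | head -1;python3 -m crank '[[0,0,0,0,0,-10.7],[0,0,0,0,0,-10.7],[0,0,0,0,0,-7],[0,0,0,0,0,0],[0,0,0,0,0,0]]';
python3 go.py .566 -.260 .185 -43
python3 - <<'E'
from dial import *
np.set_printoptions(precision=4,suppress=True)
for c in('top','scene'):
    im=get_image(c);f=im['frame'].astype(int)
    m=(f[...,0]>90)&(f[...,1]<.5*f[...,0])&(f[...,2]<.5*f[...,0])
    P=cloud(im,m);P=P[(np.hypot(P[:,0]-.566,P[:,1]+.26)<.04)&(P[:,2]>.085)]
    if len(P)>8:
        q=P[:,:2]-P[:,:2].mean(0);e=np.linalg.svd(q)[2][0];print(c,len(P),P.mean(0),np.degrees(np.arctan2(e[1],e[0])),np.ptp(q@e))
z=cv2.imread('pics/top0.png')[:,:,::-1].astype(int)
m=(z[...,0]>90)&(z[...,1]<.5*z[...,0])&(z[...,2]<.5*z[...,0]);m[:,:375]=0;m[:,400:]=0;m[:180]=0;m[210:]=0
v,u=np.nonzero(m);im=get_image('top');P=at_z(im,np.c_[u,v],.085)[:,:2];q=P-P.mean(0);e=np.linalg.svd(q)[2][0];print('old',len(P),P.mean(0),np.degrees(np.arctan2(e[1],e[0])),np.ptp(q@e))
E
```

```text
time: 15.9
tcp_pos: [0.5966, -0.1512, 0.1813]
orientation: [3.14, -0.003, -3.116]
force: [0.5, -0.3, -0.4]
finger_gap: 0.0683
gripper_force: 0.0
time: 17.15
time: 17.77
tcp_pos: [0.597, -0.1514, 0.1821]
orientation: [3.141, 0.001, -0.761]
force: [-0.0, -0.1, 0.2]
finger_gap: 0.0683
gripper_force: 0.0
pos [ 0.597 -0.151  0.182] shift [ 52.405 100.096  -2.925] turn [ 0.033  0.079 -0.576] j [-0.353  0.308 -0.145  1.119  0.    -2.734] F [-0.036 -0.099  0.186] gap 0.0683425850794512 t 17.775
top 43 [ 0.5611 -0.2567  0.091 ] 135.5275143489389 0.0357922468526532
scene 49 [ 0.5657 -0.2575  0.0914] -39.92944724872314 0.038267139008407544
old 72 [ 0.5661 -0.26  ] 138.21749823450327 0.03917621578574232
```

```bash
python3 -m crank '[[13,25,0,0,0,0],[13,25,0,0,0,0],[13,25,0,0,0,0],[13,25,0,0,0,-0.6],[0,0,0,0,0,0],[0,0,0,0,0,0]]' 0.3; python3 go.py .5655 -.2595 .090 -43;python3 -m crank '[[0,0,20,0,0,0],[0,0,30,0,0,0],[0,0,25,0,0,0],[0,0,10,0,0,0],[0,0,0,0,0,0],[0,0,0,0,0,0]]'; python3 go.py .5655 -.2595 .090 -43
```

```text
time: 18.68
tcp_pos: [0.5664, -0.2594, 0.1829]
orientation: [-3.141, 0.0, -0.749]
force: [-0.9, 0.6, -0.8]
finger_gap: 0.0553
gripper_force: 0.0
pos [ 0.566 -0.259  0.183] shift [-0.596  0.727 92.855] turn [-0.026  0.026  0.105] j [-0.533  0.319 -0.129  1.124  0.001 -2.926] F [-0.893  0.558 -0.752] gap 0.055311855656824976 t 18.675
time: 19.42
tcp_pos: [0.5674, -0.2601, 0.0992]
orientation: [-3.141, -0.002, -0.748]
force: [-0.1, -0.0, 0.5]
finger_gap: 0.0555
gripper_force: 0.0
pos [ 0.567 -0.26   0.099] shift [-1.816  0.863  9.178] turn [-0.03  -0.119  0.146] j [-0.533  0.393 -0.216  0.96   0.    -2.927] F [-0.088 -0.006  0.534] gap 0.055537885545113005 t 19.425
```

```bash
python3 -m crank '[[-1.5,0.8,8,0,0,0],[0,0,0,0,0,0],[0,0,0,0,0,0],[0,0,0,0,0,0],[0,0,0,0,0,0],[0,0,0,0,0,0],[0,0,0,0,0,0],[0,0,0,0,0,0]]' -1 50; python3 go.py .5655 -.2595 .090 -43
```

```text
time: 20.42
tcp_pos: [0.5644, -0.2596, 0.0899]
orientation: [3.141, 0.0, -0.748]
force: [-4.2, -3.0, 0.6]
finger_gap: 0.013
gripper_force: 51.5
pos [ 0.564 -0.26   0.09 ] shift [ 0.683 -0.838 -0.076] turn [0.054 0.012 0.118] j [-0.535  0.399 -0.229  0.943 -0.001 -2.928] F [-4.201 -3.006  0.64 ] gap 0.013033749297411877 t 20.425
```

```bash
python3 -m crank '[[0,0.8,0,0,0,4],[0,0,0,0,0,8],[0,0,0,0,0,8],[0,0,0,0,0,8],[0,0,0,0,0,8],[0,0,0,0,0,8],[0,0,0,0,0,8],[0,0,0,0,0,8],[0,0,0,0,0,0]]'; python3 go.py .5655 -.2595 .090 -103
python3 - <<'E'
from dial import *
for c in('top','scene'):
    im=get_image(c);print(c,measure(im,np.array([.628,-.041])))
    save(im,c+'_e.png',(270,140,350,200) if c=='top' else (190,180,290,255),8)
E
```

```text
time: 21.55
tcp_pos: [0.5674, -0.2588, 0.0899]
orientation: [-3.136, 0.005, -1.795]
force: [5.8, 2.6, -4.2]
finger_gap: 0.013
gripper_force: 50.7
pos [ 0.567 -0.259  0.09 ] shift [ 1.099  1.699 -0.072] turn [-0.348  0.265  0.136] j [-0.534  0.4   -0.228  0.938  0.006 -1.88 ] F [ 5.752  2.586 -4.165] gap 0.012988796912058669 t 21.55
top (((628.6106567382812, -40.888214111328125), 45.34300994873047), np.float64(1.96628618404266), np.float64(1.0651413057253534), np.int64(12), np.float64(-0.9011448783173064))
scene (((626.4659423828125, -41.646366119384766), 45.45078659057617), np.float64(2.1025918746241428), np.float64(1.0935892363440052), np.int64(14), np.float64(-1.0090026382801378))
```

View pics/top_e.png

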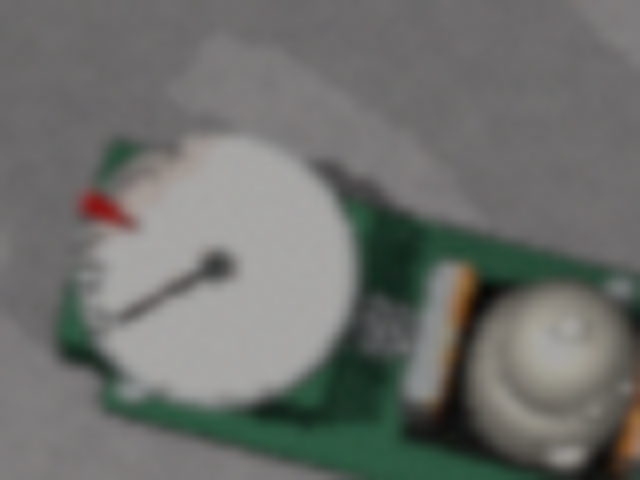

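View pics/scene_e.png

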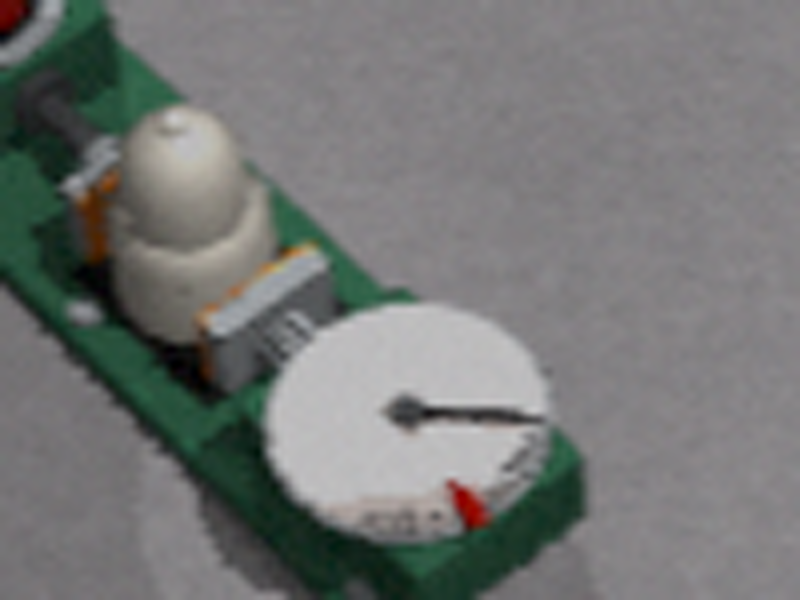

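Both views are clear. In the top crop the needle is still at its free place, hub (216,265), tip about (118,322), and the mark tip is at (135,225). The doll isn't pinched yet, so I'll sharpen the gauge reading and keep turning.

```bash
cat > g.py <<'E'
from h import *
def proj(im,P):
    Rw=Rm(im['orientation']);c=(P-np.array(im['origin']))@Rw;c=c*[1,-1,-1]
    return cv2.projectPoints(c,np.zeros(3),np.zeros(3),np.array(im['camera_matrix'],float),np.array(im['dist_coeffs'],float))[0].reshape(-1,2)
def samp(im,ch,C,rr,aa,z):
    A,Q=np.meshgrid(aa,rr);P=np.c_[(C[0]+Q*np.cos(A)).ravel(),(C[1]+Q*np.sin(A)).ravel(),np.full(A.size,z)]
    p=proj(im,P).astype(np.float32).reshape(*A.shape,2)
    return cv2.remap(ch.astype(np.float32),p[...,0].copy(),p[...,1].copy(),cv2.INTER_CUBIC)
def gauge(im):
    f=im['frame'].astype(np.float32);gray=f.mean(2);red=np.clip(f[...,0]-f[...,1],0,None)
    C=np.array([.628,-.041]);aa=np.radians(np.arange(-180,180,5));rr=np.arange(0,.006,.0005)
    for _ in range(8):
        S=samp(im,gray,C,rr,aa,.057);w=np.clip(110-S,0,None)*rr[:,None]
        C=C+[(w*rr[:,None]*np.cos(aa)).sum()/w.sum(),(w*rr[:,None]*np.sin(aa)).sum()/w.sum()]
    a=np.radians(np.arange(-20,170,.5))
    best=None                       # let the pivot slide a little sideways, needle passes through it
    D=samp(im,gray,C,np.arange(.011,.031,.001),a,.057);p=(np.median(D)-D).mean(0);i=p.argmax();w=np.clip(p-.3*p.max(),0,None)*(abs(a-a[i])<.25);an=(w*a).sum()/w.sum()
    M=samp(im,red,C,np.arange(.028,.046,.001),a,.057).mean(0);j=M.argmax();w=np.clip(M-.3*M.max(),0,None)*(abs(a-a[j])<.3);am=(w*a).sum()/w.sum()
    return C.round(4),round(an,3),round(am,3),'left',round(an-am,3)
if __name__=='__main__':
    for c in('top','scene'):print(c,*gauge(get_image(c)))
    s=readout.sense();print('F',np.round(s['force'],1),'yaw',np.degrees(s['orientation'][2]),'j6',s['joints'][5],'t',s['time'])
E
python3 g.py
python3 -m crank '[[0,0,0,0,0,8],[0,0,0,0,0,8],[0,0,0,0,0,8],[0,0,0,0,0,8],[0,0,0,0,0,0]]';python3 g.py
```

```text
top [ 0.6282 -0.0422] 2.077 1.079 left 0.998
scene [ 0.6276 -0.0415] 2.111 1.08 left 1.031
F [ 5.9  1.9 -3.8] yaw -102.81867531002405 j6 -1.8812400568795087 t 21.75
time: 22.38
tcp_pos: [0.5689, -0.2596, 0.09]
orientation: [-3.136, 0.008, -2.354]
force: [8.9, 1.0, -7.7]
finger_gap: 0.013
gripper_force: 50.1
top [ 0.6283 -0.0423] 2.077 1.08 left 0.996
scene [ 0.6274 -0.0412] 2.111 1.074 left 1.036
F [ 9.6  1.  -7.4] yaw -134.82182527675272 j6 -1.3227086345954793 t 22.475
```

```bash
python3 -m crank '[[-1,-1,0.7,0,0,0],[0,0,0,0,0,0],[0,0,0,0,0,0]]' | grep -E 'force|pos'; python3 -m crank '[[0,0,0,0,0,8],[0,0,0,0,0,8],[0,0,0,0,0,8],[0,0,0,0,0,8],[0,0,0,0,0,0]]';python3 g.py
```

```text
tcp_pos: [0.5691, -0.2596, 0.09]
force: [6.7, 1.5, -2.9]
gripper_force: 50.9
time: 23.48
tcp_pos: [0.5699, -0.2612, 0.0899]
orientation: [-3.138, 0.008, -2.913]
force: [8.8, -2.2, -6.3]
finger_gap: 0.0131
gripper_force: 50.4
top [ 0.6282 -0.0422] 2.077 1.08 left 0.997
scene [ 0.6275 -0.0411] 2.113 1.074 left 1.038
F [ 8.7 -2.3 -5.5] yaw -166.87441826811153 j6 -0.7631740636687666 t 23.575
```

```bash
python3 -m crank '[[-1.3,-0.7,0.6,0,0,8],[0,0,0,0,0,8],[0,0,0,0,0,8],[0,0,0,0,0,0],[0,0,0,0,0,0]]';python3 g.py
```

```text
time: 24.2
tcp_pos: [0.5701, -0.2626, 0.09]
orientation: [-3.139, 0.007, 2.951]
force: [3.3, -4.1, -1.5]
finger_gap: 0.0133
gripper_force: 51.1
top [ 0.6283 -0.042 ] 1.936 1.077 left 0.859
scene [ 0.6277 -0.0412] 1.97 1.082 left 0.888
F [ 3.9 -5.  -1.9] yaw 169.07521475043276 j6 -0.34370965582073215 t 24.3
```

```bash
python3 -m crank '[[-0.5,-1,0,0,0,8],[0,0,0,0,0,8],[0,0,0,0,0,8],[0,0,0,0,0,8],[0,0,0,0,0,8],[0,0,0,0,0,0],[0,0,0,0,0,0]]';python3 g.py
```

```text
time: 25.18
tcp_pos: [0.569, -0.2645, 0.0899]
orientation: [-3.14, 0.007, 2.252]
force: [0.8, -7.0, 1.1]
finger_gap: 0.0131
gripper_force: 51.4
top [ 0.6285 -0.0419] 1.528 1.083 left 0.446
scene [ 0.6282 -0.0415] 1.559 1.097 left 0.462
F [ 0.5 -6.8  0.4] yaw 129.02908182612524 j6 0.35307183310330975 t 25.275
```

```bash
python3 -m crank '[[-0.8,-0.6,0,0,0,8],[0,0,0,0,0,8],[0,0,0,0,0,8],[0,0,0,0,0,8],[0,0,0,0,0,0],[0,0,0,0,0,0]]' | tail -3;python3 g.py
```

```text
force: [-3.2, -7.9, 3.4]
finger_gap: 0.0131
gripper_force: 51.8
top [ 0.6288 -0.0423] 1.186 1.096 left 0.091
scene [ 0.6288 -0.0413] 1.234 1.113 left 0.121
F [-3.7 -5.4  3.6] yaw 97.01087240991443 j6 0.9101899773957651 t 26.125
```

```bash
cat > g2.py <<'E'
from g import *
for c,C in(('top',[.6282,-.0422]),('scene',[.6276,-.0413])):
    im=get_image(c);gray=im['frame'].astype(np.float32).mean(2);a=np.radians(np.arange(20,150,.5))
    D=samp(im,gray,np.array(C),np.arange(.009,.025,.001),a,.057);p=(np.median(D)-D).mean(0);i=p.argmax();w=np.clip(p-.3*p.max(),0,None)*(abs(a-a[i])<.3);an=(w*a).sum()/w.sum()
    f=im['frame'].astype(np.float32);M=samp(im,np.clip(f[...,0]-f[...,1],0,None),np.array(C),np.arange(.037,.047,.001),a,.057).mean(0);j=M.argmax();w=np.clip(M-.3*M.max(),0,None)*(abs(a-a[j])<.3);am=(w*a).sum()/w.sum()
    print(c,'needle %.3f mark(outer) %.3f left %.3f'%(an,am,an-am))
    save(im,c+'_f.png',(270,140,350,200) if c=='top' else (190,180,290,255),8)
s=readout.sense();print('F',np.round(s['force'],1),'t',s['time'])
E
python3 g2.py; python3 -m crank '[[0,0,0,0,0,5],[0,0,0,0,0,0],[0,0,0,0,0,0],[0,0,0,0,0,0]]' | tail -3; python3 g2.py
```

```text
top needle 1.153 mark(outer) 1.079 left 0.075
scene needle 1.175 mark(outer) 1.084 left 0.091
F [-2.5 -7.   3.5] t 26.225
force: [-4.8, -5.9, 2.5]
finger_gap: 0.0133
gripper_force: 51.9
top needle 1.116 mark(outer) 1.079 left 0.037
scene needle 1.124 mark(outer) 1.085 left 0.039
F [-3.2 -5.7  4. ] t 26.825
```

```bash
python3 -m crank '[[0,0,0,0,0,3],[0,0,0,0,0,0],[0,0,0,0,0,0],[0,0,0,0,0,0]]' | tail -3; python3 g2.py
```

```text
force: [-4.6, -7.0, 4.2]
finger_gap: 0.0133
gripper_force: 51.9
top needle 1.081 mark(outer) 1.079 left 0.002
scene needle 1.088 mark(outer) 1.085 left 0.003
F [-4.1 -6.8  4.4] t 27.425
```

View pics/scene_f.png

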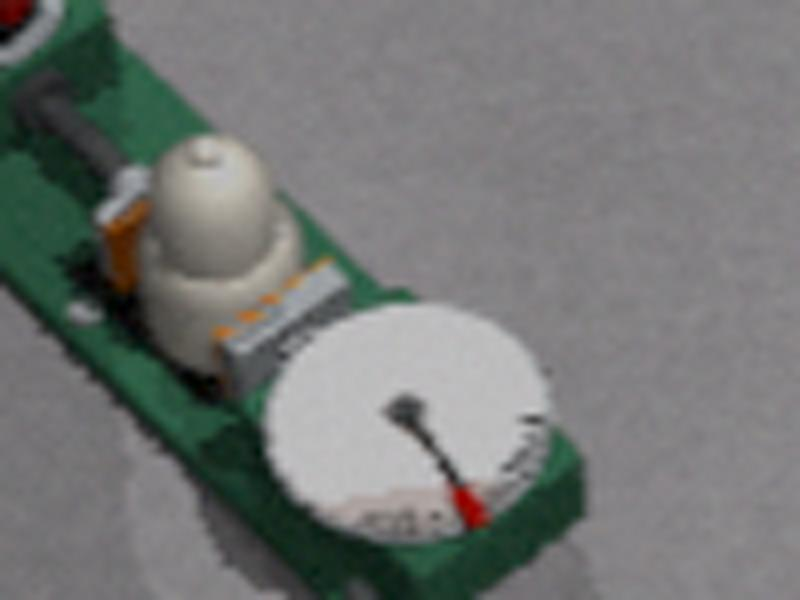

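View pics/top_f.png

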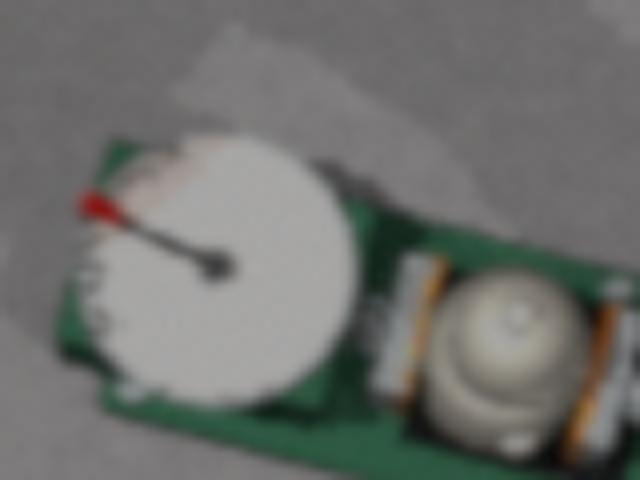

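In both views the needle points straight onto the red mark, from hub (405,410) to mark (470,505) in the scene crop. The doll stands upright, clamped. I release the knob and rise.

```bash
python3 -m crank '[[0,0,0,0,0,0],[0,0,0,0,0,0],[0,0,0,0,0,0],[0,0,0,0,0,0],[0,0,0,0,0,0]]' 0.2 | tail -3; python3 -m crank '[[0,0,-8,0,0,0],[0,0,-15,0,0,0],[0,0,-30,0,0,0],[0,0,-30,0,0,0],[0,0,-30,0,0,0],[0,0,0,0,0,0],[0,0,0,0,0,0],[0,0,0,0,0,0]]'; python3 g2.py
```

```text
force: [0.1, -0.2, 0.4]
finger_gap: 0.0517
gripper_force: 0.0
time: 29.05
tcp_pos: [0.5666, -0.262, 0.2003]
orientation: [-3.139, -0.001, 1.556]
force: [0.1, 0.5, -1.4]
finger_gap: 0.0512
gripper_force: 0.0
top needle 1.081 mark(outer) 1.078 left 0.003
scene needle 1.089 mark(outer) 1.085 left 0.004
F [-0.3  0.   0.2] t 29.15
```

```bash
python3 -c "
from rig import env
print(env.job_done())"
```

```text
the job is handed in; nothing more can be done
None
```

The white doll stands upright on the vice bed, clamped between the jaws. The needle is on the red mark to within about 0.005 rad in both cameras, the robot is clear of everything, and I handed the job in at about 29 s.

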